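# Clip a column into an inclined holder and swing its retaining bar to the stop

### The job

Load the longer of the two loose steel columns into the inclined holder: snap it sideways into both spring clips so that it is fully seated, its end with the thin stub uppermost on the slope. If the retaining bar is in the way, first swing it aside about its pin; when the column is in, push the bar's free end back across the column until it is fully home against the stop post. Leave the shorter column where it lies and do not knock over or shove the beaker, the dropper bottle or the jar.

Things in the scene. Friction and masses are not known exactly. Their poses are not given: they have to be found in the camera images.
- panel: Aluminium panel of the holder, 200 mm up the slope x 230 mm wide, 8 mm thick, on a grey stand fixed to the worktop; slopes up at 25 degrees away from the robot. Origin: centre of its upper face, 72 mm above the worktop. Axes: x up the slope, y across it to the left, z out of the face. Between the clips (39 mm up and down the slope from the centre) the face is bare.
- clip_low (a point): Lower of two grey C-clips on the panel, 45 mm down the slope from its centre: the point where the axis of a seated column passes, 26 mm above the face. 10 mm long along the slope. The flared mouth opens along the panel's z, 24 mm wide at the top, which is 46 mm above the face. Pushing a column into both clips takes about 5 to 15 N; then it stays held (it may creep down the slope till a nut meets a clip).
- clip_high (a point): The upper C-clip, alike, 45 mm up the slope from the panel's centre, again 26 mm above the face: the seated column's axis runs through both points along the panel's x.
- pin (a point): Pivot pin of the retaining bar, 20 mm down the slope from the panel's centre and 90 mm to the left, 55 mm above the face (mid-thickness of the bar). Its boss is 26 mm wide, its screw head reaches 68 mm above the face.
- stop_post (a point): Stop post, 12 mm thick, 35 mm down the slope and 85 mm to the right of the panel's centre; this point is 55 mm above the face, the post ends 66 mm above it.
- bar (a joint): Angle of the steel retaining bar about its pin (panel's z), rad. 0: along the panel's -y across the column, at the stop post; it grows as the free end swings up the slope, to 1.6. Friction holds it; 1 to 2 N at the end move it. 18 mm wide, underside 50 and top 60 mm above the face. Below 1.1 it blocks loading. A rubber pad below it, 90 mm from the pin, just clears a seated column.
- bar_end (a point): Centre of the free end (rounded, 9 mm radius) of the retaining bar, 190 mm from the pin, half-way through its thickness (55 mm above the panel's face).
- column_mid (a point): Centre of the longer steel column, on its axis. Round body of 16 mm diameter; hexagonal nuts, 22 mm across flats, 60 to 75 mm from the centre at both ends; a thin dark stub, 8 mm diameter, 20 mm long, sticks out of one nut. 150 mm over the nuts, 0.11 to 0.22 kg. Lies on its nuts, axis 11 mm above the worktop, left or right of the holder. x axis: towards the stub end.
- column_stub (a point): Tip of the stub of the longer column, on its axis, 95 mm from the column's centre.
- spare_mid (a point): Centre of the shorter, otherwise alike column (100 mm over the nuts), axis 11 mm above the worktop, on the other side of the holder; it does not fit the clips and stays where it is.
- beaker: Small clear beaker, 57 mm wide, 60 mm high, standing to the left; origin at the centre of its underside. Leave alone.
- dropper: White dropper bottle with a green pointed cap, 31 mm wide, 96 mm high, near the front right; origin at the centre of its underside. Leave alone.
- jar: Small jar with a black lid, 41 mm wide, 33 mm high, near the front left; origin at the centre of its underside. Leave alone.

How it is judged:
By the outcome, as a careful person would: the job done as asked, in the order asked, and still so for the second after the job is handed in, with the robot touching nothing.
It also fails if it takes over 58 s, if anything falls off the work surface, if the arm or the gripper's body presses on something with over 40 N, if the wrist force passes 120 N, or if a joint passes its speed limit or range.

### The arm

A 7-joint arm with a two-finger parallel gripper is mounted at the origin on a cart in front of the work surface, level with it; the furniture and walls round the work are solid. World frame = base frame: x ahead of the robot, y to its left, z up, the work surface at z = 0. Lengths are in m, angles in rad, forces in N, time in s.
With the tool pointing down it reaches from about 0.425 to 0.925 m from the base axis. Payload 6.8 kg.
Tool frame: the origin (TCP) lies midway between the tips of the shut fingers; the grasp point (between the pads) lies 19 mm behind it; z points along the fingers, y is the direction in which the jaws open and shut (so a half turn about z gives the same grasp; the last joint's range is limited). The gripper opens to 85 mm and grips with 20 to 120 N. Pads are 22 mm wide; open, the fingers measure 114 mm over their backs; the gripper's body (76 mm by 85 mm) begins 54 mm behind the grasp point. The pads swing forward as they close: fully open they stand 13 mm farther back than shut.
Start: joints at [-1.43, 0.477, 0.022, 1.555, -0.011, 1.109, -0.083], TCP at [0.166, 0.654, 0.231] pointing down, gripper open.
Joint ranges: [-2.96, 2.96], [-0.34, 2.1], [-1.41, 1.46], [0.24, 2.44], [-1.37, 4.51], [0.17, 1.92], [-2.96, 2.96]. Speed limits (rad/s): [2.39, 2.39, 3.14, 3.14, 3.14, 3.14, 3.14].

### API

Orientations are given as a unit quaternion [w, x, y, z].
In Python, from station import readout, eyes, ticket gives the robot as it stands. The module is installed in compiled form; this text tells all that it offers.
- The arm moves only by the shell command python3 -m crank 'ROWS' [FORCE]. ROWS is JSON, a list of rows, each an object of numbers: "jaw": the opening in per cent of the stroke, from 0 (shut) to 100 (fully open); "x", "y", "z": the shift along the tool's x, y, z in mm; "ax", "ay", "az": the turn, a rotation vector about the tool's x, y, z in degrees. In form: [{"jaw": .., "x": .., "y": .., "z": .., "ax": .., "ay": .., "az": ..}, ...]. A call has 1 to 12 rows; each row shifts and turns the commanded pose from where the row before left it, along the tool's axes as they then stand; what a row does not reach is not made up. A row lasts 1/8 s, in which the tool goes at most 62.5 mm and 10.7 degrees, less where a joint would pass 70% of its speed; a pose out of reach is approached as far as the arm can. A call with a gripper value outside its range is refused whole. The fingers move at their own pace and stop on an object; FORCE is the grip in N (left out, the last holds). Time passes only in rows, so rows that do not move let the fingers close. It gives the time, the measured TCP pose, the force and the opening at its end, in the units of the state.
- readout.get_obs(): the state, without advancing time (a new reading comes with each control period).
- eyes.read_camera(name): name is "side" or "top"; returns (picture, depth): 420x560x3 uint8, red, green, blue; 420x560 float32, m along the optical axis (not along the pixel's ray), 0 where there is no reading.
- eyes.calibration(name): a dict with "fx", "fy", "cx", "cy" (pixels), "R" (3x3) and "t" (3): a world point X has camera coordinates R X + t. Camera axes: x right, y down, z forward; pixel columns grow to the right and rows downward; lengths in m; the calibration is good to about 2 mm. A picture is of the moment at which its call begins. calibration takes no time and is no camera call.
- ticket.hand_in(): hands the job in, once; it reports no verdict.
The state is a dict: "t": time; "q": joint angles; "joint_vel": joint speeds; "joint_torque": joint torques, N m; "eef_pos": TCP position; "tool_rot": TCP orientation; "contact_force": force on the tool from outside, world axes, zero at the start; "torque": the same for the moment, N m; "gripper_width": opening from 0.0 (shut) to 1.0 (fully open).
Only numpy, scipy, OpenCV 4.12 (cv2) and the standard library are available. Lean on these libraries where they do the work, as an engineer would, in place of code of your own. Each camera call takes 0.05 s, during which the arm holds its last target. There are 200 camera calls.

## Working session

There is one attempt and no reset: what is moved stays moved. The work goes in short steps, Python scripts to look and compute and a shell command to move; the robot and the scene stay as the last step left them, time stands still between calls to the robot, and variables do not carry over. Pictures are saved under pics/ and viewed, about 8 in all and at most 12, crops included, and the job is handed in when it is done.

```bash
mkdir -p pics; ls; python3 - <<'E'
from station import readout, eyes
import cv2,numpy as np
o=readout.get_obs()
for k,v in o.items(): print(k,np.round(v,3))
for n in ("side","top"):
    p,d=eyes.read_camera(n); np.savez(f"{n}0.npz",p=p,d=d)
    cv2.imwrite(f"pics/{n}0.png",p[...,::-1])
    c=eyes.calibration(n); print(n,{k:np.round(v,3).tolist() for k,v in c.items()})
E
```

```text
pics
t 0.0
q [-1.43   0.478  0.022  1.556 -0.011  1.109 -0.083]
joint_vel [-0.     0.001 -0.001  0.002  0.    -0.     0.001]
joint_torque [ 0.0000e+00 -5.9646e+01  1.6080e+00 -2.8119e+01  1.3000e-02  9.0000e-03
  0.0000e+00]
eef_pos [0.166 0.654 0.23 ]
tool_rot [-0.     0.124  0.992 -0.001]
contact_force [ 0.325 -0.282 -0.454]
torque [0.045 0.043 0.043]
gripper_width 0.997
side {'fx': 383.643, 'fy': 383.643, 'cx': 280.949, 'cy': 208.144, 'R': [[0.997, -0.074, -0.001], [-0.042, -0.55, -0.834], [0.061, 0.832, -0.551]], 't': [-0.487, 0.128, 1.081]}
top {'fx': 478.763, 'fy': 478.763, 'cx': 277.281, 'cy': 203.713, 'R': [[-0.001, -1.0, 0.001], [-0.98, 0.001, -0.199], [0.199, -0.002, -0.98]], 't': [0.061, 0.479, 1.262]}
```

View pics/top0.png

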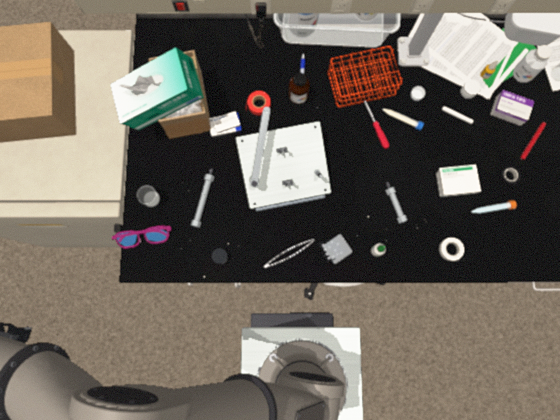

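View pics/side0.png

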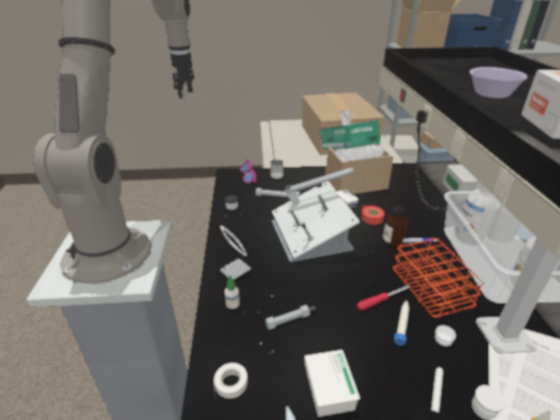

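The top view shows the longer column on the left (about (203,200)) and the spare on the right (396,203). The bar is already swung up the slope, from its pin at (258,183) to its end at (265,110). I'll zoom in to find the stub and measure.

```bash
cat > h.py <<'E'
import numpy as np,cv2
from station import readout,eyes
def proj(n,X):
    c=eyes.calibration(n); P=np.atleast_2d(X)@np.array(c["R"]).T+c["t"]
    return np.c_[c["fx"]*P[:,0]/P[:,2]+c["cx"],c["fy"]*P[:,1]/P[:,2]+c["cy"]]
def onz(n,uv,z):  # pixels -> world at height z
    c=eyes.calibration(n);R=np.array(c["R"]);uv=np.atleast_2d(uv)
    d=np.c_[(uv[:,0]-c["cx"])/c["fx"],(uv[:,1]-c["cy"])/c["fy"],np.ones(len(uv))]@R
    o=-R.T@c["t"]; return o+d*((z-o[2])/d[:,2])[:,None]
def cloud(n,d):
    c=eyes.calibration(n);v,u=np.indices(d.shape)
    P=np.stack([(u-c["cx"])/c["fx"]*d,(v-c["cy"])/c["fy"]*d,d],-1)-c["t"]
    return P@np.array(c["R"])
E
python3 - <<'E'
from h import *
a=np.load("top0.npz");p=a["p"];P=cloud("top",a["d"])
b=np.load("side0.npz");Q=cloud("side",b["d"])
cr=cv2.resize(p[90:250,180:340][...,::-1],None,fx=3.6,fy=3.6,interpolation=cv2.INTER_CUBIC)
cv2.imwrite("pics/c1.png",cr)
# column by brightness/height in box
for n,u0,u1,v0,v1 in(("left",180,222,165,235),("right",378,414,175,230)):
    g=p[v0:v1,u0:u1].astype(int).mean(2); Z=P[v0:v1,u0:u1,2]
    m=((g>70)|(Z>.008)).astype(np.uint8)
    k,l,s,_=cv2.connectedComponentsWithStats(m); m=l==1+np.argmax(s[1:,4])
    vv,uu=np.nonzero(m); W=onz("top",np.c_[uu+u0,vv+v0],.011)[:,:2]
    c=W.mean(0);ax=np.linalg.svd(W-c,full_matrices=False)[2][0];t=(W-c)@ax
    print(n,c,ax,t.min(),t.max(),len(t))
    h=np.histogram(t,np.arange(-.1,.1,.005))[0];print(h)
# panel plane fit
q=P[120:210,235:335].reshape(-1,3);q=q[(q[:,2]>.02)&(q[:,2]<.13)]
A=None
best=0
rng=np.random.default_rng(0)
for i in range(300):
    s=q[rng.choice(len(q),3)];nn=np.cross(s[1]-s[0],s[2]-s[0]);nn/=np.linalg.norm(nn)+1e-12
    k=abs((q-s[0])@nn)<.003
    if k.sum()>best: best=k.sum();K=k
s=q[K];c=s.mean(0);n=np.linalg.svd(s-c,full_matrices=False)[2][2];n*=np.sign(n[2])
print("panel",c,n,best,s.min(0),s.max(0),"tilt",np.degrees(np.arccos(n[2])), "yaw",np.degrees(np.arctan2(-n[1],-n[0])))
uv=s@0 if 0 else None
pp=proj("top",s).astype(np.float32);r=cv2.minAreaRect(pp);print(r,cv2.boxPoints(r))
E
```

```text
left [0.50112218 0.27129957] [-0.96993975  0.24334521] -0.09032470656313005 0.08114032658030769 422
[ 0  1  6  5  7 13 16 17 17 13 13 10 12 11 11 11 14 10 12 12 11 13 13 10
 11 13 12 10 12 13 11 11 15 17 18 18  3  0  0]
right [ 0.48658528 -0.27327599] [-0.94333123 -0.33185268] -0.06732541160295395 0.058865629698258 310
[ 0  0  0  0  0  0  3  5  4  5 15 19 16 17 12 13 10 12 12 11 13 10 13 13
 10 13 12 16 20 16 17  3  0  0  0  0  0  0  0]
panel [0.58362914 0.03768119 0.07339266] [-0.41343718 -0.07764715  0.90721586] 4035 [ 0.47305928 -0.08698496  0.02790566] [0.6927081  0.17048661 0.11655649] tilt 24.87660454145666 yaw 10.636747803961685
((284.4230651855469, 164.11538696289062), (72.5629653930664, 85.11439514160156), 78.69007110595703) [[235.5769  136.88461]
 [319.03845 120.19232]
 [333.26923 191.34616]
 [249.80768 208.03845]]
```

View pics/c1.png

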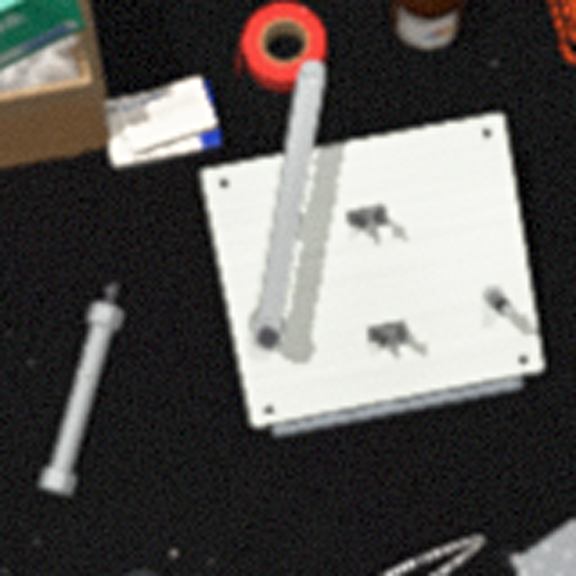

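The stub already points away from the robot, so it points up-slope. The column centre is at about (0.495, 0.273) with yaw −14°, and the tool is already aligned with it. I'll approach and fit the panel pose from the corners and clips picked in the crop.

```bash
python3 -m crank '[{"x":-41,"y":-29},{"x":-41,"y":-29},{"x":-41,"y":-29},{"x":-41,"y":-29},{"x":-41,"y":-29},{"x":-41,"y":-29,"z":15},{"x":-41,"y":-29,"z":20},{"x":-41,"y":-29,"z":20},{"x":-41,"y":-29,"z":20},{"x":-41,"y":-29,"z":20},{"x":0}]' 100
python3 - <<'E'
from h import *
from scipy.optimize import least_squares
from scipy.spatial.transform import Rotation as Ro
f=lambda a:(np.array(a)+.5)/3.6-.5+[180,90]
pts=dict(tl=(202,170),tr=(505,113),br=(545,370),bl=(250,428),cu=(372,218),cl=(391,336),pin=(267,337),post=(495,297))
mod=dict(tl=(.1,.115,0),tr=(.1,-.115,0),br=(-.1,-.115,0),bl=(-.1,.115,0),cu=(.045,0,.046),cl=(-.045,0,.046),pin=(-.02,.09,.068),post=(-.035,-.085,.066))
def T(v): return Ro.from_euler("ZY",[v[2],-np.radians(25)]).as_matrix(), np.array([v[0],v[1],.072])
def res(v,names=pts):
    R,t=T(v); M=np.array([mod[k] for k in names])@R.T+t
    return (proj("top",M)-np.array([f(pts[k]) for k in names]))
s=least_squares(lambda v:res(v).ravel(),[.58,.03,.18])
print(s.x,np.degrees(s.x[2]));print(dict(zip(pts,np.round(res(s.x),1).tolist())))
R,t=T(s.x);np.savez("panel.npz",R=R,t=t)
e=onz("top",f((313,68)),.2)[0]
for a in np.arange(1.2,1.65,.05):
    X=np.array([-.02+.19*np.sin(a),.09-.19*np.cos(a),.06]); print(round(a,2),np.round((proj("top",X@R.T+t)[0]-f((313,68))),1))
b=np.load("side0.npz")["p"]
L={k:proj("side",np.array(m)@R.T+t)[0] for k,m in mod.items()}
cr=cv2.resize(b[150:270,235:375][...,::-1],None,fx=5,fy=5,interpolation=cv2.INTER_CUBIC)
for k,u in L.items(): cv2.circle(cr,tuple(int(x) for x in (u+.5-[235,150])*5-.5),3,(0,0,255),-1)
cv2.imwrite("pics/s1.png",cr)
p,d=eyes.read_camera("top");
c2=cv2.resize(p[120:270,130:300][...,::-1],None,fx=4,fy=4,interpolation=cv2.INTER_CUBIC);cv2.imwrite("pics/t1.png",c2)
o=readout.get_obs();print(o["eef_pos"],o["tool_rot"],np.round(o["q"],2))
E
```

```text
[0.58342413 0.04273215 0.19962945] 11.437924858174558
{'tl': [-0.9, -0.5], 'tr': [-1.0, -0.9], 'br': [-0.7, -0.9], 'bl': [0.3, -0.9], 'cu': [-0.7, 0.2], 'cl': [0.1, 0.6], 'pin': [-0.2, -0.7], 'post': [3.1, 2.9]}
1.2 [0.2 0.6]
1.25 [-3.5  0. ]
1.3 [-7.2 -0.4]
1.35 [-11.   -0.7]
1.4 [-14.8  -0.7]
1.45 [-18.5  -0.6]
1.5 [-22.3  -0.2]
1.55 [-26.    0.3]
1.6 [-29.7   1. ]
[0.16611397 0.65378448 0.23054006] [-4.81343979e-05  1.24078694e-01  9.92272130e-01 -7.04492142e-04] [-1.43  0.48  0.02  1.56 -0.01  1.11 -0.08]schema error: expected keys jaw, x, y, z, ax, ay, az
```

View pics/s1.png

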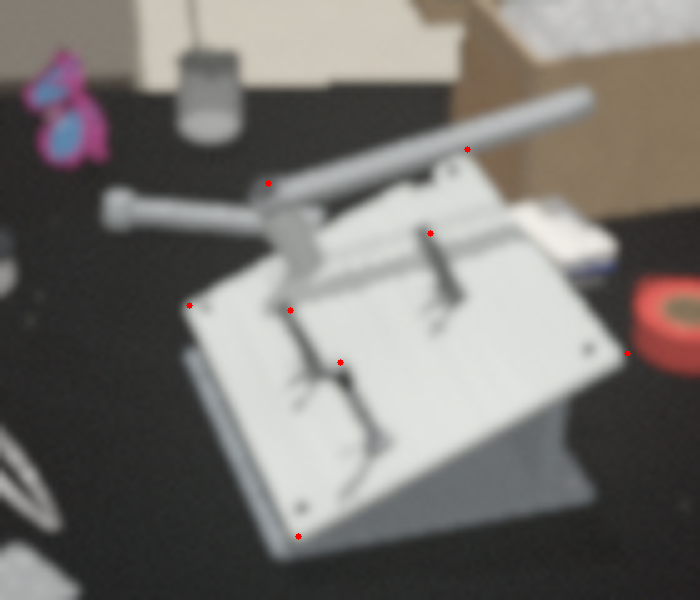

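The model's clip, pin and post projections agree with the side view to about 1 px. My post pick in the top view was bad. The bar angle is about 1.2, so it's clear. I'll resend the move with full rows and refit without the post.

```bash
python3 -m crank '[{"jaw":100,"x":-41,"y":-29,"z":0,"ax":0,"ay":0,"az":0},{"jaw":100,"x":-41,"y":-29,"z":0,"ax":0,"ay":0,"az":0},{"jaw":100,"x":-41,"y":-29,"z":0,"ax":0,"ay":0,"az":0},{"jaw":100,"x":-41,"y":-29,"z":0,"ax":0,"ay":0,"az":0},{"jaw":100,"x":-41,"y":-29,"z":0,"ax":0,"ay":0,"az":0},{"jaw":100,"x":-41,"y":-29,"z":0,"ax":0,"ay":0,"az":0},{"jaw":80,"x":-41,"y":-29,"z":20,"ax":0,"ay":0,"az":0},{"jaw":70,"x":-41,"y":-29,"z":20,"ax":0,"ay":0,"az":0},{"jaw":60,"x":-41,"y":-29,"z":20,"ax":0,"ay":0,"az":0},{"jaw":60,"x":-41,"y":-29,"z":20,"ax":0,"ay":0,"az":0},{"jaw":60,"x":0,"y":0,"z":0,"ax":0,"ay":0,"az":0},{"jaw":60,"x":0,"y":0,"z":0,"ax":0,"ay":0,"az":0}]' 100
python3 - <<'E'
from h import *
from scipy.optimize import least_squares
from scipy.spatial.transform import Rotation as Ro
f=lambda a:(np.array(a)+.5)/3.6-.5+[180,90]
g=lambda a:(np.array(a)+.5)/5-.5+[235,150]
pt=dict(tl=(202,170),tr=(505,113),br=(545,370),bl=(250,428),cu=(372,218),cl=(391,336),pin=(267,337))
ps=dict(tr=(626,352),br=(298,540),bl=(185,305),cu=(423,230),cl=(284,307),post=(341,372))
mod=dict(tl=(.1,.115,0),tr=(.1,-.115,0),br=(-.1,-.115,0),bl=(-.1,.115,0),cu=(.045,0,.046),cl=(-.045,0,.046),pin=(-.02,.09,.068),post=(-.035,-.085,.066))
def T(v): return Ro.from_euler("ZY",[v[2],-np.radians(25)]).as_matrix(), np.array([v[0],v[1],.072])
def res(v,n,pp,h):
    R,t=T(v); return proj(n,np.array([mod[k] for k in pp])@R.T+t)-np.array([h(pp[k]) for k in pp])
for nm,fn in (("top",lambda v:res(v,"top",pt,f).ravel()),("side",lambda v:res(v,"side",ps,g).ravel()),("both",lambda v:np.r_[res(v,"top",pt,f).ravel(),res(v,"side",ps,g).ravel()])):
    s=least_squares(fn,[.58,.03,.18],loss="soft_l1");print(nm,s.x,np.degrees(s.x[2]),np.round(fn(s.x),1))
R,t=T(s.x);np.savez("panel.npz",R=R,t=t)
o=readout.get_obs();print(o["t"],o["eef_pos"],o["tool_rot"],np.round(o["q"],2),o["gripper_width"])
p,d=eyes.read_camera("side");b=[200,120]
c2=cv2.resize(p[120:270,200:360][...,::-1],None,fx=4,fy=4,interpolation=cv2.INTER_CUBIC)
for X in ((.4953,.2728,.011),(.5874,.2497,.011)):
    u=proj("side",X)[0];print(u);cv2.circle(c2,tuple(int(x) for x in (u+.5-b)*4-.5),3,(0,0,255),-1)
cv2.imwrite("pics/s2.png",c2)
E
```

```text
t: 1.65
eef_pos: [0.4918, 0.2727, 0.1512]
tool_rot: [-0.0, 0.124, 0.992, 0.0]
contact_force: [-0.8, 0.3, 0.4]
gripper_width: 0.6
top [0.58198518 0.04143179 0.19284762] 11.049354465584624 [-0.3 -0.3 -0.2 -0.1 -0.4 -0.1  0.5 -0.6 -0.1  0.7  0.4  1.1  0.1 -0.4]
side [0.58092802 0.04288222 0.21730008] 12.450377237036042 [-0.2 -0.1 -0.  -0.4 -0.4  0.5  0.5  0.6  0.6  1.  -0.4 -1.7]
both [0.58187854 0.04169539 0.1993567 ] 11.422297330806641 [-0.5  0.  -0.6 -0.3 -0.3 -0.3  0.6 -0.3 -0.3  0.7  0.5  1.2  0.2 -0.1
 -0.2  0.6 -0.5 -0.4  0.4  0.3  0.9  0.8  0.9  1.  -0.6 -1.6]
1.65 [0.49178982 0.27272224 0.15119543] [-3.23417287e-04  1.24069674e-01  9.92273449e-01  1.18018700e-04] [-0.76  0.39  0.17  1.91 -0.09  0.85  0.79] 0.6004102661084636
[277.15339292 193.24592002]
[304.33797611 195.67238598]
```

View pics/s2.png

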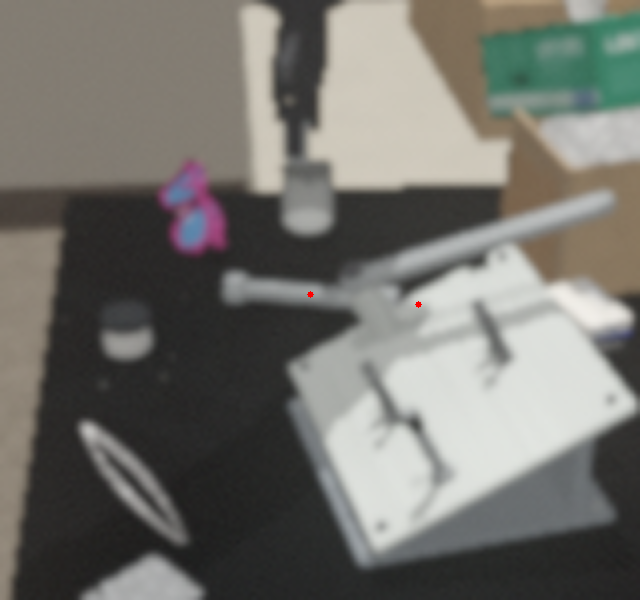

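The column projection fits the side view, with its axis through (310,294) in the crop. I'll descend and grasp.

```bash
python3 -m crank '[{"jaw":60,"x":-3.5,"y":1,"z":40,"ax":0,"ay":0,"az":0},{"jaw":60,"x":0,"y":0,"z":45,"ax":0,"ay":0,"az":0},{"jaw":60,"x":0,"y":0,"z":40,"ax":0,"ay":0,"az":0},{"jaw":60,"x":0,"y":0,"z":20,"ax":0,"ay":0,"az":0},{"jaw":60,"x":0,"y":0,"z":0,"ax":0,"ay":0,"az":0},{"jaw":10,"x":0,"y":0,"z":0,"ax":0,"ay":0,"az":0},{"jaw":0,"x":0,"y":0,"z":0,"ax":0,"ay":0,"az":0},{"jaw":0,"x":0,"y":0,"z":0,"ax":0,"ay":0,"az":0},{"jaw":0,"x":0,"y":0,"z":0,"ax":0,"ay":0,"az":0}]' 100
```

```text
t: 2.82
eef_pos: [0.4965, 0.2733, 0.0081]
tool_rot: [0.001, 0.124, 0.992, 0.001]
contact_force: [-2.3, 0.5, 7.1]
gripper_width: 0.137
```

```bash
python3 -m crank '[{"jaw":0,"x":0,"y":0,"z":0,"ax":0,"ay":0,"az":0},{"jaw":0,"x":0,"y":0,"z":0,"ax":0,"ay":0,"az":0},{"jaw":0,"x":0,"y":0,"z":-20,"ax":0,"ay":0,"az":0},{"jaw":0,"x":0,"y":0,"z":-30,"ax":0,"ay":0,"az":0},{"jaw":0,"x":0,"y":0,"z":-40,"ax":0,"ay":0,"az":0},{"jaw":0,"x":0,"y":0,"z":-40,"ax":0,"ay":0,"az":0},{"jaw":0,"x":0,"y":0,"z":0,"ax":0,"ay":0,"az":0}]' 100
python3 - <<'E'
from h import *
p,d=eyes.read_camera("side")
c2=cv2.resize(p[100:250,200:360][...,::-1],None,fx=4,fy=4,interpolation=cv2.INTER_CUBIC)
cv2.imwrite("pics/s3.png",c2)
E
```

```text
t: 3.7
eef_pos: [0.4979, 0.2736, 0.1402]
tool_rot: [0.003, 0.124, 0.992, 0.003]
contact_force: [-0.1, 0.3, -2.2]
gripper_width: 0.138
```

View pics/s3.png

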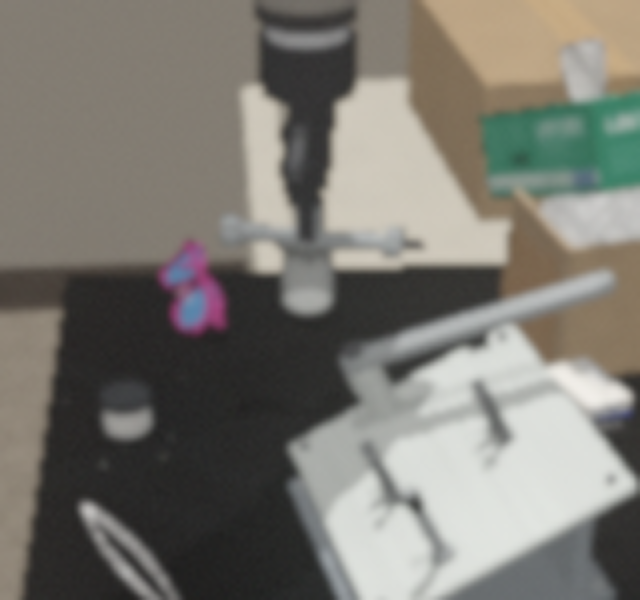

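The column is held, but the width of 0.138 is below 16 mm, so the tips are pinching above the equator. I'll set it down and regrasp about 5 mm deeper, since the hold has to take the insertion push.

```bash
python3 -m crank '[{"jaw":0,"x":0,"y":0,"z":40,"ax":0,"ay":0,"az":0},{"jaw":0,"x":0,"y":0,"z":45,"ax":0,"ay":0,"az":0},{"jaw":0,"x":0,"y":0,"z":30,"ax":0,"ay":0,"az":0},{"jaw":0,"x":0,"y":0,"z":14,"ax":0,"ay":0,"az":0},{"jaw":0,"x":0,"y":0,"z":0,"ax":0,"ay":0,"az":0},{"jaw":40,"x":0,"y":0,"z":0,"ax":0,"ay":0,"az":0},{"jaw":40,"x":0,"y":0,"z":0,"ax":0,"ay":0,"az":0},{"jaw":40,"x":0,"y":0,"z":3,"ax":0,"ay":0,"az":0},{"jaw":40,"x":0,"y":0,"z":3,"ax":0,"ay":0,"az":0},{"jaw":40,"x":0,"y":0,"z":0,"ax":0,"ay":0,"az":0}]' 100
```

```text
t: 5.0
eef_pos: [0.4956, 0.2722, 0.0008]
tool_rot: [-0.0, 0.124, 0.992, -0.0]
contact_force: [0.4, -0.6, -1.0]
gripper_width: 0.403
```

```bash
python3 -m crank '[{"jaw":20,"x":0,"y":0,"z":-1,"ax":0,"ay":0,"az":0},{"jaw":0,"x":0,"y":0,"z":0,"ax":0,"ay":0,"az":0},{"jaw":0,"x":0,"y":0,"z":0,"ax":0,"ay":0,"az":0},{"jaw":0,"x":0,"y":0,"z":0,"ax":0,"ay":0,"az":0},{"jaw":0,"x":0,"y":0,"z":0,"ax":0,"ay":0,"az":0}]' 100
```

```text
t: 5.62
eef_pos: [0.4958, 0.2722, 0.0026]
tool_rot: [-0.0, 0.124, 0.992, -0.0]
contact_force: [-2.1, -1.1, 5.9]
gripper_width: 0.144
```

Now it's gripped about 8 mm behind the tips. I'll lift, yaw +25.6° and tilt 25°.

```bash
python3 -m crank '[{"jaw":0,"x":0,"y":0,"z":-30,"ax":0,"ay":0,"az":0},{"jaw":0,"x":0,"y":0,"z":-50,"ax":0,"ay":0,"az":0},{"jaw":0,"x":0,"y":0,"z":-50,"ax":0,"ay":0,"az":0},{"jaw":0,"x":0,"y":0,"z":-40,"ax":0,"ay":0,"az":0},{"jaw":0,"x":0,"y":0,"z":0,"ax":0,"ay":0,"az":-8.6},{"jaw":0,"x":0,"y":0,"z":0,"ax":0,"ay":0,"az":-8.5},{"jaw":0,"x":0,"y":0,"z":0,"ax":0,"ay":0,"az":-8.5},{"jaw":0,"x":0,"y":0,"z":0,"ax":0,"ay":-8.4,"az":0},{"jaw":0,"x":0,"y":0,"z":0,"ax":0,"ay":-8.3,"az":0},{"jaw":0,"x":0,"y":0,"z":0,"ax":0,"ay":-8.3,"az":0},{"jaw":0,"x":0,"y":0,"z":0,"ax":0,"ay":0,"az":0}]' 100
cat > rel.py <<'E'
from h import *
from scipy.spatial.transform import Rotation as Ro
import sys
a=np.load("panel.npz");Rp,t=a["R"],a["t"];o=readout.get_obs()
Rt=Ro.from_quat(np.roll(o["tool_rot"],-1)).as_matrix()
p=(o["eef_pos"]-t)@Rp
print("t",round(float(o["t"]),2),"TCP panel mm",np.round(p*1e3,1),"w",np.round(o["gripper_width"],3),"F panel",np.round(np.array(o["contact_force"])@Rp,1))
W=np.diag([-1.,1,-1]) # tool axes wanted in panel
print("rot to target (tool, deg)",np.round(Ro.from_matrix(Rt.T@Rp@W).as_rotvec(degrees=True),2),"q",np.round(o["q"],2))
if len(sys.argv)>3:
    g=np.array(list(map(float,sys.argv[1:4])))/1e3; print("shift in tool mm",np.round(Rt.T@Rp@(g-p)*1e3,1))
E
python3 rel.py 0 0 92
```

```text
t: 7.0
eef_pos: [0.4923, 0.2719, 0.1705]
tool_rot: [0.213, -0.099, 0.972, 0.02]
contact_force: [-0.2, 0.6, -2.0]
gripper_width: 0.144
t 7.0 TCP panel mm [  3.3 243.4 107.1] w 0.144 F panel [-1.   0.7 -1.8]
rot to target (tool, deg) [-0.08 -0.29  0.21] q [-0.99  0.21  0.27  2.21  0.43  0.39  0.67]
shift in tool mm [   4.1 -243.4   15.5]
```

```bash
python3 -m crank '[{"jaw":0,"x":1,"y":-35,"z":0,"ax":0,"ay":0,"az":0},{"jaw":0,"x":1,"y":-45,"z":0,"ax":0,"ay":0,"az":0},{"jaw":0,"x":1,"y":-45,"z":0,"ax":0,"ay":0,"az":0},{"jaw":0,"x":1,"y":-45,"z":0,"ax":0,"ay":0,"az":0},{"jaw":0,"x":0,"y":-45,"z":0,"ax":0,"ay":0,"az":0},{"jaw":0,"x":0,"y":-28,"z":0,"ax":0,"ay":0,"az":0},{"jaw":0,"x":0,"y":0,"z":10,"ax":0,"ay":0,"az":0},{"jaw":0,"x":0,"y":0,"z":0,"ax":0,"ay":0,"az":0}]' 100
python3 rel.py 0 0 60
python3 - <<'E'
from h import *
for n,(u,v,w,hh,s) in dict(top=(215,90,135,135,4),side=(235,110,160,150,4)).items():
    p,d=eyes.read_camera(n);np.savez(n+"4.npz",p=p,d=d)
    c=cv2.resize(p[v:v+hh,u:u+w][...,::-1],None,fx=s,fy=s,interpolation=cv2.INTER_CUBIC)
    a=np.load("panel.npz")
    from station import readout
    for X in ((.045,0,.046),(-.045,0,.046),(.08,0,.1),(-.075,0,.1)):
        q=(proj(n,np.array(X)@a["R"].T+a["t"])[0]+.5-[u,v])*s-.5; cv2.circle(c,tuple(int(x) for x in q),2,(0,0,255),-1)
    cv2.imwrite(f"pics/{n}4.png",c)
E
```

```text
t: 8.0
eef_pos: [0.5447, 0.0342, 0.161]
tool_rot: [0.214, -0.096, 0.972, 0.021]
contact_force: [0.4, 0.1, -2.2]
gripper_width: 0.138
t 8.0 TCP panel mm [ 3.3  0.  96.7] w 0.138 F panel [-0.6  0.  -2.2]
rot to target (tool, deg) [-0.02 -0.15 -0.11] q [-0.24  0.19  0.08  2.26 -0.11  0.27  1.7 ]
shift in tool mm [ 3.2 -0.  36.7]
```

View pics/side4.png

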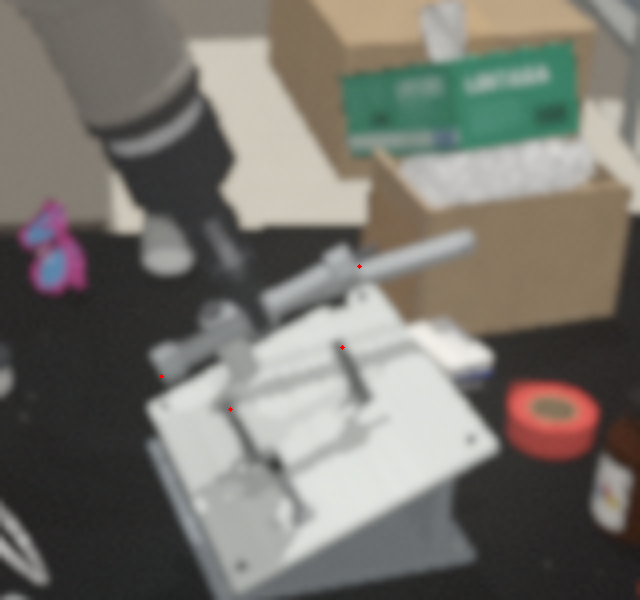

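View pics/top4.png

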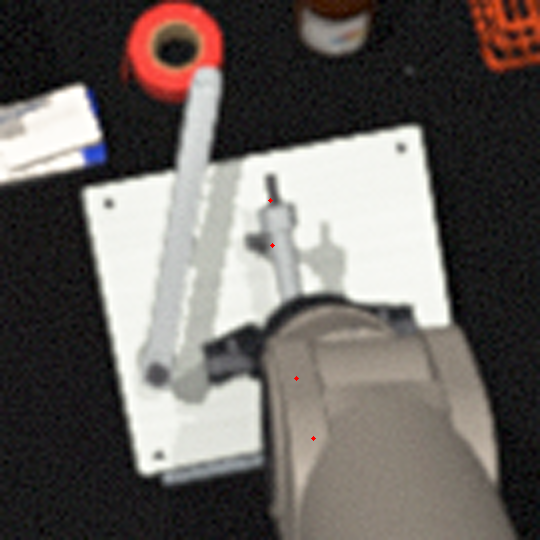

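The column is held parallel to the slope with its stub up-slope. In the top view it may sit a few mm right of the clip axis: its nut is at (279,218) against a predicted (273,218). I'll check column and clips with depth in the panel frame.

```bash
python3 - <<'E'
from h import *
a=np.load("panel.npz")
for n in("top","side"):
    L=lambda f:((cloud(n,np.load(f)["d"])-a["t"])@a["R"]).reshape(-1,3)*1e3
    A,B=L(n+"0.npz"),L(n+"4.npz")
    f=A[(abs(A[:,0])<90)&(abs(A[:,1]+50)<40)&(abs(A[:,2])<12)]; print(n,"face z",np.median(f[:,2]))
    for x0 in(-45,45):
        q=A[(abs(A[:,0]-x0)<14)&(abs(A[:,1])<30)&(A[:,2]>12)&(A[:,2]<60)]; print(" clip",x0,len(q),q.mean(0).round(1) if len(q) else "",q.min(0).round(),q.max(0).round())
    q=A[(abs(A[:,0]+35)<20)&(abs(A[:,1]+85)<20)&(A[:,2]>15)&(A[:,2]<75)];print(" post",len(q),q.mean(0).round(1),q.max(0).round())
    q=A[(A[:,0]>10)&(A[:,0]<180)&(A[:,1]>-20)&(A[:,1]<110)&(A[:,2]>48)&(A[:,2]<75)];print(" bar",len(q),q.mean(0).round(1)); k=np.polyfit(q[:,0],q[:,1],1);print("  slope,angle",k,np.pi/2+np.arctan(k[0]))
    q=B[(abs(B[:,1])<25)&(B[:,2]>85)&(B[:,2]<125)&(B[:,0]<105)&(B[:,0]>-85)]
    for x0 in range(-80,105,20):
        s=q[abs(q[:,0]-x0)<10]
        if len(s)>3: print("  col",x0,len(s),s.mean(0).round(1),"top z",np.percentile(s[:,2],90).round(1),"y rng",s[:,1].min().round(1),s[:,1].max().round(1))
E
```

```text
top face z 1.0222731857592728
 clip -45 44 [-43.8  -0.9  31.3] [-50. -12.  12.] [-38.  10.  50.]
 clip 45 38 [45.2  0.3 31.2] [ 40. -12.  13.] [50. 11. 48.]
 post 31 [-33.5 -84.1  52.6] [-30. -79.  71.]
 bar 462 [87.9 49.5 60.6]
  slope,angle [-0.36996554 82.01709415] 1.2164467166632185
  col 20 26 [ 23.5   0.2 112.5] top z 116.1 y rng -9.2 17.3
  col 40 51 [ 39.7  -1.2 111.9] top z 115.6 y rng -9.6 5.9
  col 60 62 [ 61.   -1.5 113.3] top z 118.9 y rng -14.4 9.5
  col 80 56 [ 77.4  -1.4 111.7] top z 117.9 y rng -13.5 10.8
  col 100 10 [ 94.6  -1.5 108.9] top z 112.1 y rng -5.4 1.6
side face z 0.18820057167868132
 clip -45 49 [-47.9  -3.6  32.2] [-53. -11.  12.] [-43.  13.  47.]
 clip 45 55 [41.5 -2.3 31.8] [ 37. -12.  12.] [47. 13. 46.]
 post 63 [-38.1 -86.9  44.6] [-33. -78.  68.]
 bar 325 [87.9 46.  57.9]
  slope,angle [-0.36502224 78.10356983] 1.2208018447598317
  col -80 15 [-72.4  -6.1 110.9] top z 117.5 y rng -12.0 2.8
  col -60 57 [-61.2  -5.  110.1] top z 116.0 y rng -14.8 8.5
  col -40 42 [-40.   -3.9 109.5] top z 113.8 y rng -9.2 6.8
  col -20 45 [-19.7  -4.  109.5] top z 113.2 y rng -11.2 7.1
  col 0 56 [-1.000e-01 -1.540e+01  1.121e+02] top z 122.6 y rng -21.8 -10.0
  col 20 42 [ 19.8  -4.8 109.6] top z 115.0 y rng -11.2 2.9
  col 40 43 [ 39.9  -3.9 109.3] top z 113.7 y rng -8.9 2.6
  col 60 57 [ 61.1  -5.1 109.5] top z 116.2 y rng -13.0 10.7
  col 80 34 [ 77.2  -3.4 108.6] top z 115.9 y rng -12.3 7.2
  col 100 6 [ 92.8  -1.8 107.9] top z 110.7 y rng -3.2 1.3
```

The column is parallel, and only about 1 mm right of the clip mouths. I'll nudge it and descend towards the clips.

```bash
python3 -m crank '[{"jaw":0,"x":1,"y":0.5,"z":20,"ax":0,"ay":-0.15,"az":0},{"jaw":0,"x":1,"y":0.5,"z":20,"ax":0,"ay":0,"az":0},{"jaw":0,"x":0,"y":0,"z":8,"ax":0,"ay":0,"az":0},{"jaw":0,"x":0,"y":0,"z":6,"ax":0,"ay":0,"az":0},{"jaw":0,"x":0,"y":0,"z":0,"ax":0,"ay":0,"az":0}]' 100; python3 rel.py
python3 -m crank '[{"jaw":0,"x":0,"y":0,"z":5,"ax":0,"ay":0,"az":0},{"jaw":0,"x":0,"y":0,"z":4,"ax":0,"ay":0,"az":0},{"jaw":0,"x":0,"y":0,"z":0,"ax":0,"ay":0,"az":0}]' 100; python3 rel.py
```

```text
t: 8.72
eef_pos: [0.5666, 0.0393, 0.1172]
tool_rot: [0.213, -0.097, 0.972, 0.022]
contact_force: [0.4, 0.1, -2.0]
gripper_width: 0.142
t 8.72 TCP panel mm [ 5.1  0.6 47.5] w 0.142 F panel [-0.5 -0.  -2. ]
rot to target (tool, deg) [ 0.03 -0.32 -0.05] q [-0.22  0.3   0.06  2.24 -0.18  0.17  1.77]
t: 9.1
eef_pos: [0.5676, 0.0398, 0.1091]
tool_rot: [0.21, -0.097, 0.973, 0.022]
contact_force: [-0.3, -0.1, -2.2]
gripper_width: 0.145
t 9.1 TCP panel mm [ 2.6  0.9 39.7] w 0.145 F panel [-1.2 -0.  -1.8]
rot to target (tool, deg) [ 0.11 -0.67 -0.07] q [-0.36  0.32  0.21  2.25 -0.51  0.17  2.09]
```

```bash
python3 -m crank '[{"jaw":0,"x":0,"y":0,"z":3,"ax":0,"ay":0,"az":0},{"jaw":0,"x":0,"y":0,"z":3,"ax":0,"ay":0,"az":0},{"jaw":0,"x":0,"y":0,"z":0,"ax":0,"ay":0,"az":0}]' 100; python3 rel.py
```

```text
t: 9.48
eef_pos: [0.5699, 0.0404, 0.1036]
tool_rot: [0.209, -0.097, 0.973, 0.022]
contact_force: [-0.4, 1.2, -1.9]
gripper_width: 0.141
t 9.47 TCP panel mm [ 2.5  1.1 33.7] w 0.141 F panel [-1.   1.2 -1.6]
rot to target (tool, deg) [ 0.14 -0.68 -0.08] q [-0.4   0.34  0.27  2.25 -0.67  0.17  2.24]
```

```bash
python3 -m crank '[{"jaw":0,"x":0,"y":0,"z":3,"ax":0,"ay":0,"az":0},{"jaw":0,"x":0,"y":0,"z":3,"ax":0,"ay":0,"az":0},{"jaw":0,"x":0,"y":0,"z":0,"ax":0,"ay":0,"az":0}]' 120; python3 rel.py;python3 -m crank '[{"jaw":0,"x":0,"y":0,"z":3,"ax":0,"ay":0,"az":0},{"jaw":0,"x":0,"y":0,"z":3,"ax":0,"ay":0,"az":0},{"jaw":0,"x":0,"y":0,"z":0,"ax":0,"ay":0,"az":0}]' 120; python3 rel.py
```

```text
t: 9.85
eef_pos: [0.5727, 0.0409, 0.0983]
tool_rot: [0.21, -0.097, 0.973, 0.022]
contact_force: [1.2, 1.5, 0.2]
gripper_width: 0.137
t 9.85 TCP panel mm [ 2.8  1.1 27.7] w 0.137 F panel [ 1.4  1.3 -0.4]
rot to target (tool, deg) [ 0.14 -0.64 -0.08] q [-0.43  0.36  0.3   2.25 -0.79  0.17  2.36]
t: 10.22
eef_pos: [0.5748, 0.0414, 0.0923]
tool_rot: [0.209, -0.097, 0.973, 0.022]
contact_force: [3.0, 2.3, -5.8]
gripper_width: 0.133
t 10.22 TCP panel mm [ 2.2  1.1 21.3] w 0.133 F panel [ 0.6  1.6 -6.7]
rot to target (tool, deg) [ 0.13 -0.71 -0.08] q [-0.45  0.38  0.33  2.25 -0.9   0.17  2.47]
```

```bash
python3 -m crank '[{"jaw":0,"x":0,"y":0,"z":2.5,"ax":0,"ay":0,"az":0},{"jaw":0,"x":0,"y":0,"z":2,"ax":0,"ay":0,"az":0},{"jaw":0,"x":0,"y":0,"z":0,"ax":0,"ay":0,"az":0}]' 120; python3 rel.py
python3 - <<'E'
from h import *
a=np.load("panel.npz");p,d=eyes.read_camera("side");np.savez("side5.npz",p=p,d=d)
q=((cloud("side",d)-a["t"])@a["R"]).reshape(-1,3)*1e3
q=q[(abs(q[:,1])<20)&(q[:,2]>12)&(q[:,2]<60)]
for x0 in(-70,-30,-20,20,30,70):
    s=q[abs(q[:,0]-x0)<5]; print(x0,len(s),s.mean(0).round(1),np.percentile(s[:,2],90).round(1))
E
```

```text
t: 10.6
eef_pos: [0.5762, 0.0415, 0.0885]
tool_rot: [0.209, -0.097, 0.973, 0.023]
contact_force: [-4.8, 2.0, 5.1]
gripper_width: 0.135
t 10.6 TCP panel mm [ 1.9  0.9 17.3] w 0.135 F panel [-1.8  2.9  6.4]
rot to target (tool, deg) [ 0.16 -0.7  -0.12] q [-0.45  0.39  0.34  2.25 -0.97  0.17  2.53]
-70 30 [-70.   -6.   31.4] 37.4
-30 18 [-29.9  -3.2  29.5] 33.6
-20 18 [-20.4  -3.8  30.4] 34.2
20 20 [20.1 -3.  29.9] 33.7
30 18 [30.2 -3.3 29.5] 33.7
70 27 [69.8 -5.3 30.7] 37.3
```

Depth puts the axis about 25.7 mm above the face at both ends, and the force swung from a pull-in to a reaction, so it has snapped in. I'll push a little more, then release and retract.

```bash
python3 -m crank '[{"jaw":0,"x":0,"y":0,"z":1.5,"ax":0,"ay":0,"az":0},{"jaw":0,"x":0,"y":0,"z":0,"ax":0,"ay":0,"az":0}]' 120; python3 rel.py
python3 -m crank '[{"jaw":35,"x":0,"y":0,"z":-1.5,"ax":0,"ay":0,"az":0},{"jaw":40,"x":0,"y":0,"z":0,"ax":0,"ay":0,"az":0},{"jaw":40,"x":0,"y":0,"z":0,"ax":0,"ay":0,"az":0},{"jaw":40,"x":0,"y":0,"z":-10,"ax":0,"ay":0,"az":0},{"jaw":40,"x":0,"y":0,"z":-20,"ax":0,"ay":0,"az":0},{"jaw":30,"x":0,"y":0,"z":-30,"ax":0,"ay":0,"az":0},{"jaw":0,"x":0,"y":0,"z":-20,"ax":0,"ay":0,"az":0},{"jaw":0,"x":0,"y":0,"z":0,"ax":0,"ay":0,"az":0}]'; python3 rel.py 150 -20 95
python3 - <<'E'
from h import *
a=np.load("panel.npz");p,d=eyes.read_camera("side");np.savez("side6.npz",p=p,d=d)
q=((cloud("side",d)-a["t"])@a["R"]).reshape(-1,3)*1e3
q=q[(abs(q[:,1])<20)&(q[:,2]>12)&(q[:,2]<60)]
for x0 in(-70,-30,-15,0,15,30,70,90):
    s=q[abs(q[:,0]-x0)<5]; print(x0,len(s),s.mean(0).round(1),np.percentile(s[:,2],90).round(1))
E
```

```text
t: 10.9
eef_pos: [0.5763, 0.0416, 0.0882]
tool_rot: [0.21, -0.096, 0.973, 0.023]
contact_force: [-16.7, 1.0, 25.8]
gripper_width: 0.136
t 10.9 TCP panel mm [ 1.9  1.  17. ] w 0.136 F panel [-3.8  4.3 30.2]
rot to target (tool, deg) [ 0.23 -0.65 -0.16] q [-0.46  0.39  0.34  2.25 -0.99  0.17  2.56]
t: 11.9
eef_pos: [0.5447, 0.035, 0.162]
tool_rot: [0.21, -0.097, 0.973, 0.022]
contact_force: [0.6, -0.0, -0.6]
gripper_width: 0.003
t 11.9 TCP panel mm [ 3.8  0.8 97.5] w 0.003 F panel [ 0.3 -0.1 -0.7]
rot to target (tool, deg) [ 0.13 -0.59 -0.07] q [-0.85  0.23  0.78  2.28 -0.67  0.33  2.25]
shift in tool mm [-146.2  -20.6    1. ]
-70 32 [-70.   -4.1  30.7] 37.2
-30 19 [-29.8  -3.2  30.1] 33.7
-15 19 [-15.2  -3.   29.9] 34.3
0 20 [ 0.3 -3.5 30.3] 34.0
15 19 [15.  -4.  30.7] 34.5
30 20 [30.5 -2.9 29.8] 34.4
70 28 [69.7 -4.1 31.2] 37.6
90 8 [89.2 -0.5 27.8] 30.3
```

The column is seated at both ends, with the axis about 26 mm above the face. Next I'll plan the bar push with the closed fingertips and check clearance to the tissue box.

```bash
python3 - <<'E'
from h import *
a=np.load("panel.npz")
P=cloud("top",np.load("top0.npz")["d"]);Q=cloud("side",np.load("side0.npz")["d"])
for C in(P,Q):
    q=C.reshape(-1,3);q=q[(q[:,0]>.55)&(q[:,0]<.8)&(q[:,1]>.1)&(q[:,1]<.3)&(q[:,2]>.02)]
    for y in(.12,.16,.2,.24):
        s=q[abs(q[:,1]-y)<.02]; print(y,len(s),s[:,0].min().round(3),s[:,2].max().round(3)) if len(s) else 0
prev=None
for th,e in((1.218,15),(1.218,0),(1.0,0),(.8,0),(.6,0),(.4,0),(.2,0),(.1,0),(0,0),(0,-3)):
    r=120;off=9+11*np.cos(th)+14.5*np.sin(th)+e
    p=np.array([-20+r*np.sin(th)+off*np.cos(th),90-r*np.cos(th)+off*np.sin(th)])
    d=None if prev is None else p-prev
    print(th,p.round(1),"tool",None if d is None else (d*[-1,1]).round(1),"world",(np.r_[p,51]/1e3@a["R"].T+a["t"]).round(3));prev=p
E
python3 rel.py 104 87 95
```

```text
0.12 707 0.55 0.184
0.16 410 0.55 0.118
0.2 244 0.693 0.04
0.24 351 0.553 0.211
0.12 502 0.55 0.182
0.16 173 0.552 0.113
0.2 106 0.698 0.034
0.24 308 0.558 0.207
1.218 [106.9  87.4] tool None world [0.638 0.142 0.163]
1.218 [101.7  73.3] tool [  5.2 -14.1] world [0.637 0.128 0.161]
1.0 [95.6 48. ] tool [  6.1 -25.3] world [0.636 0.102 0.159]
0.8 [84.9 25.8] tool [ 10.7 -22.2] world [0.631 0.078 0.154]
0.6 [69.4  5.8] tool [ 15.5 -20. ] world [0.621 0.056 0.148]
0.4 [ 49.6 -10.9] tool [ 19.9 -16.7] world [0.607 0.036 0.139]
0.2 [ 26.1 -23.1] tool [ 23.5 -12.2] world [0.588 0.019 0.129]
0.1 [ 13.3 -27.3] tool [12.8 -4.2] world [0.578 0.013 0.124]
0 [  0. -30.] tool [13.3 -2.7] world [0.567 0.008 0.118]
0 [ -3. -30.] tool [3. 0.] world [0.564 0.007 0.117]
t 11.95 TCP panel mm [ 3.5  1.  96.9] w -0.0 F panel [0.  0.2 0.5]
rot to target (tool, deg) [ 0.13 -0.63 -0.05] q [-0.85  0.23  0.78  2.28 -0.67  0.32  2.25]
shift in tool mm [-100.5   86.1    1. ]
```

```bash
python3 -m crank '[{"jaw":0,"x":-15,"y":13,"z":0,"ax":0,"ay":0,"az":0},{"jaw":0,"x":-25,"y":21,"z":0,"ax":0,"ay":0,"az":0},{"jaw":0,"x":-25,"y":21,"z":0,"ax":0,"ay":-0.5,"az":0},{"jaw":0,"x":-25,"y":21,"z":0,"ax":0,"ay":0,"az":0},{"jaw":0,"x":-13,"y":12,"z":0,"ax":0,"ay":0,"az":0},{"jaw":0,"x":0,"y":0,"z":0,"ax":0,"ay":0,"az":0}]'; python3 rel.py 107 88 51
```

```text
t: 12.7
eef_pos: [0.6192, 0.1399, 0.2033]
tool_rot: [0.213, -0.097, 0.972, 0.022]
contact_force: [-0.7, -0.2, -0.6]
gripper_width: 0.003
t 12.7 TCP panel mm [106.3  88.9  95.3] w 0.003 F panel [-0.9 -0.1 -0.3]
rot to target (tool, deg) [ 0.09 -0.22 -0.  ] q [-1.08  0.36  0.9   2.07 -0.58  0.46  1.97]
shift in tool mm [-0.9 -1.  44.3]
```

```bash
python3 -m crank '[{"jaw":0,"x":0,"y":0,"z":22,"ax":0,"ay":0,"az":0},{"jaw":0,"x":0,"y":0,"z":22,"ax":0,"ay":0,"az":0},{"jaw":0,"x":0,"y":0,"z":0,"ax":0,"ay":0,"az":0},{"jaw":0,"x":5,"y":-15,"z":0,"ax":0,"ay":0,"az":0},{"jaw":0,"x":3,"y":-12.5,"z":0,"ax":0,"ay":0,"az":0},{"jaw":0,"x":3,"y":-12.5,"z":0,"ax":0,"ay":0,"az":0},{"jaw":0,"x":0,"y":0,"z":0,"ax":0,"ay":0,"az":0}]'; python3 rel.py 95.6 48 51
```

```text
t: 13.58
eef_pos: [0.6351, 0.0999, 0.1597]
tool_rot: [0.214, -0.095, 0.972, 0.022]
contact_force: [0.0, 0.4, 0.6]
gripper_width: -0.004
t 13.57 TCP panel mm [94.8 46.5 52.5] w -0.004 F panel [0.3 0.4 0.5]
rot to target (tool, deg) [ 0.04 -0.18 -0.25] q [-0.83  0.4   0.71  2.08 -0.72  0.38  2.17]
shift in tool mm [-0.8  1.5  1.5]
```

```bash
python3 -m crank '[{"jaw":0,"x":5,"y":-11,"z":1,"ax":0,"ay":0,"az":0},{"jaw":0,"x":5,"y":-11,"z":0,"ax":0,"ay":0,"az":0},{"jaw":0,"x":8,"y":-10,"z":0,"ax":0,"ay":0,"az":0},{"jaw":0,"x":8,"y":-10,"z":0,"ax":0,"ay":0,"az":0},{"jaw":0,"x":0,"y":0,"z":0,"ax":0,"ay":0,"az":0}]'; python3 rel.py 69.4 5.8 51
cat > bar.py <<'E'
from h import *
a=np.load("panel.npz")
for n in("side","top"):
    p,d=eyes.read_camera(n);np.savez(n+"7.npz",p=p,d=d)
    q=((cloud(n,d)-a["t"])@a["R"]).reshape(-1,3)*1e3
    q=q[(q[:,2]>50)&(q[:,2]<66)];r=q[:,:2]-[-20,90]
    ang=np.arctan2(r[:,0],-r[:,1]);R=np.hypot(*r.T);k=(R>25)&(R<205)&(ang>-.3)&(ang<1.7)
    h,e=np.histogram(ang[k],np.arange(-.3,1.7,.1));print(n,dict(zip(e.round(1).tolist(),h.tolist())))
    for c in(e[h.argmax()]+.05,):
        m=k&(abs(ang-c)<.15)&(R>60);print(" bar angle",np.median(ang[m]).round(3),"reach",R[m].max().round())
E
python3 bar.py
```

```text
t: 14.2
eef_pos: [0.6198, 0.0542, 0.147]
tool_rot: [0.213, -0.095, 0.972, 0.022]
contact_force: [0.6, -0.5, 0.4]
gripper_width: 0.004
t 14.2 TCP panel mm [67.7  4.8 51.2] w 0.004 F panel [ 0.6 -0.6  0.2]
rot to target (tool, deg) [ 0.04 -0.25 -0.24] q [-0.7   0.38  0.63  2.13 -0.77  0.35  2.3 ]
shift in tool mm [-1.7  1.   0.2]
side {-0.3: 0, -0.2: 13, -0.1: 13, 0.0: 0, 0.1: 3, 0.2: 5, 0.3: 15, 0.4: 44, 0.5: 176, 0.6: 87, 0.7: 25, 0.8: 1, 0.9: 0, 1.0: 0, 1.1: 0, 1.2: 0, 1.3: 0, 1.4: 0, 1.5: 0}
 bar angle 0.559 reach 197.0
top {-0.3: 0, -0.2: 0, -0.1: 1, 0.0: 0, 0.1: 0, 0.2: 1, 0.3: 1, 0.4: 0, 0.5: 35, 0.6: 45, 0.7: 7, 0.8: 7, 0.9: 0, 1.0: 0, 1.1: 0, 1.2: 0, 1.3: 0, 1.4: 0, 1.5: 0}
 bar angle 0.603 reach 199.0
```

The bar is following, now at about 0.58 rad. I'll keep going.

```bash
python3 -m crank '[{"jaw":0,"x":10,"y":-8.5,"z":0,"ax":0,"ay":0,"az":0},{"jaw":0,"x":10,"y":-8,"z":0,"ax":0,"ay":0,"az":0},{"jaw":0,"x":11,"y":-6,"z":0,"ax":0,"ay":0,"az":0},{"jaw":0,"x":12,"y":-6,"z":0,"ax":0,"ay":0,"az":0},{"jaw":0,"x":12,"y":-4,"z":0,"ax":0,"ay":0,"az":0},{"jaw":0,"x":0,"y":0,"z":0,"ax":0,"ay":0,"az":0}]'; python3 rel.py 0 -30 51
```

```text
t: 15.05
eef_pos: [0.5767, 0.0131, 0.1237]
tool_rot: [0.213, -0.095, 0.972, 0.022]
contact_force: [0.0, -0.3, -0.7]
gripper_width: 0.001
t 15.05 TCP panel mm [ 12.1 -27.   51.4] w 0.001 F panel [-0.3 -0.3 -0.6]
rot to target (tool, deg) [ 0.07 -0.28 -0.22] q [-0.52  0.33  0.49  2.24 -0.87  0.26  2.49]
shift in tool mm [12.1 -3.1  0.4]
```

```bash
python3 -m crank '[{"jaw":0,"x":6,"y":-2,"z":0,"ax":0,"ay":0,"az":0},{"jaw":0,"x":5,"y":-1,"z":0,"ax":0,"ay":0,"az":0},{"jaw":0,"x":0,"y":0,"z":0,"ax":0,"ay":0,"az":0}]'; python3 rel.py; python3 -m crank '[{"jaw":0,"x":2,"y":0,"z":0,"ax":0,"ay":0,"az":0},{"jaw":0,"x":0,"y":0,"z":0,"ax":0,"ay":0,"az":0}]'; python3 rel.py; python3 bar.py
```

```text
t: 15.42
eef_pos: [0.5684, 0.0094, 0.1194]
tool_rot: [0.213, -0.096, 0.972, 0.022]
contact_force: [0.5, 0.1, 0.4]
gripper_width: -0.0
t 15.43 TCP panel mm [  2.3 -29.   51.2] w -0.0 F panel [0.6 0.  0.1]
rot to target (tool, deg) [ 0.1  -0.23 -0.11] q [-0.49  0.33  0.46  2.26 -0.9   0.25  2.53]
t: 15.68
eef_pos: [0.5671, 0.0092, 0.1188]
tool_rot: [0.214, -0.097, 0.972, 0.022]
contact_force: [-0.4, -0.0, 0.3]
gripper_width: 0.001
t 15.68 TCP panel mm [  0.8 -28.9  51.3] w 0.001 F panel [-0.2  0.1  0.4]
rot to target (tool, deg) [ 0.1 -0.2 -0.1] q [-0.49  0.32  0.46  2.26 -0.91  0.24  2.53]
side {-0.3: 5, -0.2: 32, -0.1: 152, 0.0: 95, 0.1: 11, 0.2: 3, 0.3: 0, 0.4: 0, 0.5: 0, 0.6: 0, 0.7: 0, 0.8: 0, 0.9: 0, 1.0: 0, 1.1: 0, 1.2: 0, 1.3: 0, 1.4: 0, 1.5: 0}
 bar angle -0.023 reach 199.0
top {-0.3: 5, -0.2: 18, -0.1: 28, 0.0: 32, 0.1: 18, 0.2: 10, 0.3: 1, 0.4: 0, 0.5: 0, 0.6: 2, 0.7: 0, 0.8: 0, 0.9: 0, 1.0: 0, 1.1: 0, 1.2: 0, 1.3: 0, 1.4: 0, 1.5: 0}
 bar angle 0.01 reach 199.0
```

Nearly home. I'll push in small steps until the stop post shows up as a force.

```bash
for i in 1 2; do python3 -m crank '[{"jaw":0,"x":1.5,"y":0,"z":0,"ax":0,"ay":0,"az":0},{"jaw":0,"x":0,"y":0,"z":0,"ax":0,"ay":0,"az":0}]' >/dev/null; python3 rel.py|head -1; done
```

```text
t 16.02 TCP panel mm [  0.2 -28.9  51.4] w 0.0 F panel [ 2.6  0.8 -1.9]
t 16.27 TCP panel mm [  0.2 -28.9  51.5] w 0.002 F panel [ 6.2  1.1 -3.7]
```

It stopped hard: the force rises with no motion. One firmer push, then back off up-slope, lift clear and look.

```bash
python3 -m crank '[{"jaw":0,"x":2,"y":0,"z":0,"ax":0,"ay":0,"az":0},{"jaw":0,"x":0,"y":0,"z":0,"ax":0,"ay":0,"az":0}]' >/dev/null; python3 rel.py|head -1; python3 -m crank '[{"jaw":0,"x":-10,"y":0,"z":0,"ax":0,"ay":0,"az":0},{"jaw":0,"x":-5,"y":0,"z":0,"ax":0,"ay":0,"az":0},{"jaw":0,"x":0,"y":0,"z":-40,"ax":0,"ay":0,"az":0},{"jaw":0,"x":0,"y":0,"z":-50,"ax":0,"ay":0,"az":0},{"jaw":0,"x":0,"y":0,"z":-50,"ax":0,"ay":0,"az":0},{"jaw":0,"x":0,"y":0,"z":-50,"ax":0,"ay":0,"az":0},{"jaw":0,"x":0,"y":0,"z":-50,"ax":0,"ay":0,"az":0},{"jaw":0,"x":0,"y":0,"z":0,"ax":0,"ay":0,"az":0}]'; python3 bar.py
python3 - <<'E'
from h import *
a=np.load("panel.npz")
z=np.load("side7.npz");q=((cloud("side",z["d"])-a["t"])@a["R"]).reshape(-1,3)*1e3
q=q[(abs(q[:,1])<20)&(q[:,2]>12)&(q[:,2]<48)]
for x0 in(-70,-40,0,15,30,70,90):
    s=q[abs(q[:,0]-x0)<5]; print(x0,len(s),s.mean(0).round(1),np.percentile(s[:,2],90).round(1)) if len(s) else 0
c=[]
for n in("side","top"): c.append(cv2.resize(np.load(n+"7.npz")["p"][130:280 if n=="side" else 280,220:360][...,::-1] if n=="side" else np.load("top7.npz")["p"][100:250,120:400][...,::-1],(400,429) if n=="side" else (400,214),interpolation=cv2.INTER_CUBIC))
s=cv2.imread; cv2.imwrite("pics/end.png",np.hstack([c[0],cv2.copyMakeBorder(c[1],0,215,0,0,cv2.BORDER_CONSTANT)]))
E
```

```text
t 16.52 TCP panel mm [  0.1 -28.9  51.6] w 0.003 F panel [ 8.6  1.5 -7.8]
t: 17.52
eef_pos: [0.4939, 0.0057, 0.3044]
tool_rot: [0.212, -0.106, 0.971, 0.034]
contact_force: [-1.2, 0.3, -0.4]
gripper_width: -0.002
side {-0.3: 7, -0.2: 34, -0.1: 159, 0.0: 84, 0.1: 3, 0.2: 0, 0.3: 0, 0.4: 0, 0.5: 0, 0.6: 0, 0.7: 0, 0.8: 0, 0.9: 0, 1.0: 0, 1.1: 0, 1.2: 0, 1.3: 0, 1.4: 0, 1.5: 0}
 bar angle -0.031 reach 199.0
top {-0.3: 5, -0.2: 25, -0.1: 58, 0.0: 126, 0.1: 34, 0.2: 8, 0.3: 2, 0.4: 0, 0.5: 0, 0.6: 1, 0.7: 0, 0.8: 0, 0.9: 0, 1.0: 0, 1.1: 0, 1.2: 0, 1.3: 0, 1.4: 0, 1.5: 0}
 bar angle 0.035 reach 198.0
-70 32 [-70.   -5.   31.4] 38.2
-40 26 [-40.8  -3.7  30.7] 38.5
0 20 [ 0.3 -2.4 29.4] 33.5
15 19 [15.1 -2.8 29.7] 33.8
30 19 [30.3 -2.9 29.7] 33.9
70 27 [69.4 -4.9 31.4] 38.4
90 8 [89.1 -0.8 28. ] 29.8
```

View pics/end.png

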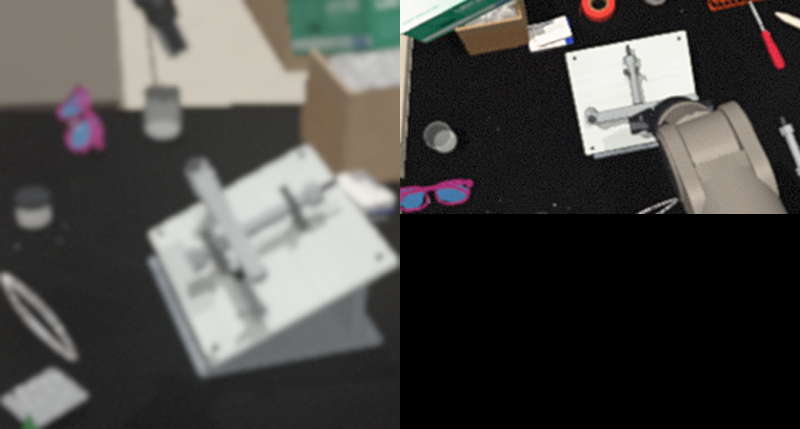

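In the picture the column lies in both clips with its stub up-slope, and the bar is across it at the post (about (250,270) in the side half). The beaker and jar are upright and in place, and the arm is clear.

```bash
python3 -c "
from station import ticket
print(ticket.hand_in())"
```

```text
the job is handed in; nothing more can be done
None
```

The longer column is in both spring clips with its stub uppermost on the slope, and the retaining bar is back across it against the stop post. I handed the job in at about 17.6 s.

- **Bar before loading:** it stood at about 1.22 rad, above the 1.1 limit, so I did not need to swing it aside.
- **Grasp:** my first grip on the column was too near the fingertips, so I set it down and gripped it about 5 mm deeper before loading.
- **Column seated:** after release, depth readings put its axis about 26 mm above the face along its whole length. The highest force I read was about 30 N, on the last push.
- **Bar home:** pushing against the stop raised the force from about 3 to 9 N with no further movement.
- **Disagreement:** the last depth readings of the bar angle differ slightly, −0.03 rad from the side camera and +0.035 rad from the top. They average about zero, and the side camera's offset matches what I saw on the clips and post.
- **Other objects:** I never went near the shorter column or the dropper bottle. The beaker and jar look undisturbed in the last pictures. The dropper was barely in the frame and I did not measure it again.

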